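# Pack the magnetic stand and its tube block into the carrier

### The job

Pack the orange L-shaped magnetic stand and the short aluminium tube block (six wells) upright into the blue carrier. It is a tight box: they only both go in with the stand's foot flat on the carrier's floor and the block standing on that foot, so mind the order. Set them down rather than dropping them, let go, and leave the long twelve-well block where it is.

Things in the scene. Friction and masses are not known exactly. Their poses are not given: they have to be found in the camera images.
- carrier_in (a point): Blue open-topped plastic carrier, fixed to the bench, level. Outside 134 (x) x 86 (y) x 40 mm high, walls and floor 5 mm thick: inside 124 x 76 mm, 35 mm deep. This point is the centre of its inner floor, 5 mm above the bench; x along the long side, z up. Its two ends are alike: the stand may go in either way round.
- stand_mid (a point): Orange L-shaped magnetic stand, loose, 0.2-0.4 kg, upright on the bench. Upright plate 26 (x) x 56 (y) x 85 mm high, two dark discs on its +x face; from that face's bottom a foot 12 mm thick, 56 wide runs 78 mm along +x. Point: plate centre, 42.5 mm above the underside; footprint centre (104 x 56) 39 mm and foot middle 52 mm from it along +x. z up. Grip the plate (heavy) near its top, across its 26 mm.
- short_block_mid (a point): Short aluminium tube block, loose, about 0.3 to 0.5 kg: 58 (x) x 50 (y) x 65 mm high, with 2 x 3 black wells on top, standing upright on the bench. This point is its centre, 32.5 mm above its underside; z up.
- long_block_mid (a point): Long aluminium tube block, loose, a bystander to be left alone: 110 (x) x 50 (y) x 65 mm high, with 2 x 6 black wells on top; too long to share the carrier with the stand. This point is its centre, 32.5 mm above its underside; z up.
Mind the look-alikes: they are no part of the job. There is more than one size of the part that bears carrier_in; the job needs the largest.

How it is judged:
By the outcome, as a careful person would: the job done as asked, in the order asked, and still so for the second after the job is handed in, with the robot touching nothing.
It also fails if it takes over 56 s, if anything falls off the work surface, if the arm or the gripper's body presses on something with over 40 N, if the wrist force passes 120 N, or if a joint passes its speed limit or range.

### The arm

A 7-joint arm with a two-finger parallel gripper is mounted at the origin on the work surface. World frame = base frame: x ahead of the robot, y to its left, z up, the work surface at z = 0. Lengths are in m, angles in rad, forces in N, time in s.
With the tool pointing down it reaches from about 0.425 to 0.825 m from the base axis. Payload 3.6 kg.
Tool frame: the origin (TCP) lies at the very end of the fingers, on their centre line; the grasp point (between the pads) lies 19 mm behind it; x points along the fingers, z is the direction in which the jaws open and shut, and the axes are right-handed (so a half turn about x gives the same grasp; the last joint's range is limited). The gripper opens to 93 mm and grips with 3 to 60 N. Pads are 15 mm wide; open, the fingers measure 128 mm over their backs; the gripper's body (75 mm by 188 mm) begins 65 mm behind the grasp point.
Start: joints at [1.081, 0.615, -0.013, 1.423, 0.008, 1.103, -0.04], TCP at [0.291, -0.581, 0.186] pointing down, gripper open.
Joint ranges: [-3.12, 3.12], [-0.3, 2.06], [-1.34, 1.32], [0.26, 2.42], [-1.36, 4.5], [0.01, 1.98], [-2.84, 2.84]. Speed limits (rad/s): [2.79, 2.79, 3.14, 3.14, 3.14, 3.14, 3.14].

### API

Orientations are given as a unit quaternion [w, x, y, z].
In Python, from rig import get_obs, grab_frame, close_job gives the robot as it stands.
- The arm moves only by the shell command python3 -m crank 'ROWS' [FORCE]. ROWS is JSON, one flat list of numbers, 5 for each row, row after row: the shift along the tool's x, y, z in units of 30 mm (1.0 is 30 mm), then the turn about the tool's x in units of 8 degrees (1.0 is 8 degrees), then the finger opening in mm, from 0 to 93. A call has 1 to 10 rows; each row shifts and turns the commanded pose from where the row before left it, along the tool's axes as they then stand; what a row does not reach is not made up. A row lasts 1/8 s, in which the tool goes at most 62.5 mm and 10.7 degrees, less where a joint would pass 70% of its speed; a pose out of reach is approached as far as the arm can. A call is refused whole if a number of a shift passes 1 or a number of a turn 1, either way. A call with a gripper value outside its range is refused whole. The fingers move at their own pace and stop on an object; FORCE is the grip in N (left out, the last holds). Time passes only in rows, so rows that do not move let the fingers close. It gives the time, the measured TCP pose, the force and the opening at its end, in the units of the state.
- get_obs(): the state, without advancing time (a new reading comes with each control period).
- grab_frame(name): name is "scene" or "side" or "wrist"; returns a dict with "image" (420x560x3 uint8, red, green, blue), "fx", "fy", "cx", "cy" (pixels), "pose" (4x4, takes a point from camera to world coordinates); the wrist camera has in their place "tool_from_camera" (4x4, takes a point from camera to tool coordinates, whose origin is the TCP and whose axes are the tool frame's). Camera axes: x right, y up, looking along -z (the intrinsics and any distortion apply to the point x, -y, -z); pixel columns grow to the right and rows downward; lengths in m; the calibration is good to about 2 mm. A picture is of the moment at which its call begins: read the wrist's pose just before it. There is no depth.
- close_job(): hands the job in, once; it reports no verdict.
The state is a dict: "time": time; "q": joint angles; "qd": joint speeds; "tau": joint torques, N m; "eef_pos": TCP position; "ee_rot": TCP orientation; "contact_force": force on the tool from outside, world axes, zero at the start; "torque": the same for the moment, N m; "width": finger opening in m.
Only numpy, scipy, OpenCV 4.12 (cv2) and the standard library are available. Lean on these libraries where they do the work, as an engineer would, in place of code of your own. Each camera call takes 0.05 s, during which the arm holds its last target.

## Working session

There is one attempt and no reset: what is moved stays moved. The work goes in short steps, Python scripts to look and compute and a shell command to move; the robot and the scene stay as the last step left them, time stands still between calls to the robot, and variables do not carry over. Pictures are saved under pics/ and viewed, and the job is handed in when it is done.

```bash
ls; mkdir -p pics; python3 - <<'E'
from rig import *
import cv2,json
print(get_obs())
for n in ["scene","side","wrist"]:
    f=grab_frame(n); cv2.imwrite(f"pics/{n}0.png",f["image"][:,:,::-1])
    print(n,{k:(v.tolist() if hasattr(v,'tolist') else v) for k,v in f.items() if k!="image"})
E
```

```text
pics
{'time': 0.0, 'q': array([ 1.08050506,  0.6158791 , -0.01260558,  1.42487934,  0.00810198,
        1.10338686, -0.04043181]), 'qd': array([-0.00012951, -0.00126779, -0.00087543, -0.00051189,  0.0018648 ,
       -0.00163429,  0.00263028]), 'tau': array([-6.42488362e-05, -4.58933473e+01,  2.08969689e-01, -1.65745819e+01,
       -6.11057505e-02,  2.06199655e-02,  2.33220508e-04]), 'eef_pos': array([ 0.29038763, -0.58056377,  0.18511382]), 'ee_rot': array([ 0.6007716 ,  0.37214855,  0.60229268, -0.3712445 ]), 'contact_force': array([ 0.76206195,  0.33814628, -0.08905245]), 'torque': array([-0.02710066, -0.0001348 , -0.04622187]), 'width': 0.09331735074585608}
scene {'fx': 403.02007886287095, 'fy': 403.02007886287095, 'cx': 283.2518847201545, 'cy': 206.3142582975579, 'pose': [[0.3387051356642786, -0.625291654428067, 0.7030570232756751, 1.1205469361876317], [0.9408861340826691, 0.22232861958729086, -0.25554504026370595, -0.21754775234822046], [0.003480483531349047, 0.7480510222003711, 0.6636320926683456, 0.6341918093278217], [0.0, 0.0, 0.0, 1.0]]}
side {'fx': 412.80410195640377, 'fy': 412.80410195640377, 'cx': 279.8750303785391, 'cy': 206.89982385576624, 'pose': [[-0.8913808180249504, 0.22057187954612706, -0.39596500250736727, 0.16567837123325446], [-0.4530371479367908, -0.46066460266893916, 0.7632466615958218, 0.668504964904385], [-0.014056309845364622, 0.8597302889868179, 0.5105548455868124, 0.5384972658141187], [0.0, 0.0, 0.0, 1.0]]}
wrist {'fx': 376.77566339972464, 'fy': 376.77566339972464, 'cx': 282.9943831937678, 'cy': 213.27616147878257, 'tool_from_camera': [[0.00037439545833159243, 0.25839902505021617, -0.966038199907817, -0.1991797218762589], [0.000666722873926321, 0.9660379884010718, 0.25839922686923245, 0.07140131007413268], [0.999999707654281, -0.0007408232619412723, 0.00018939969483188336, -0.001148427661037954], [0.0, 0.0, 0.0, 1.0]]}
```

View pics/scene0.png

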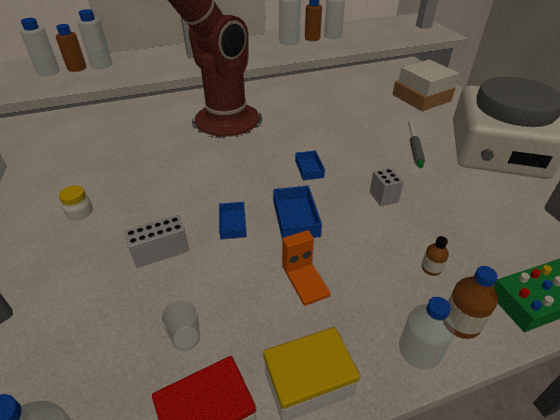

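View pics/side0.png

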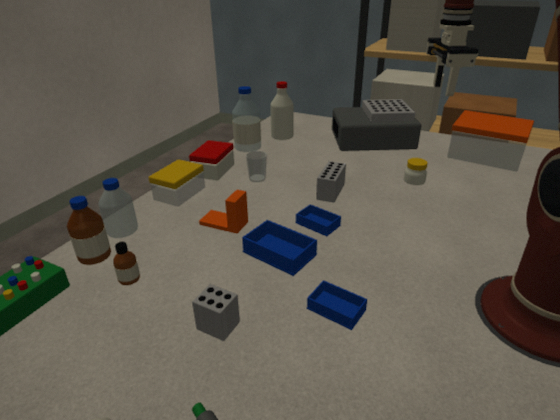

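View pics/wrist0.png

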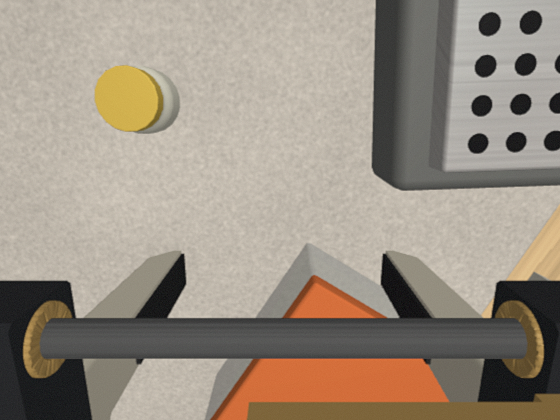

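```bash
python3 - <<'E'
import cv2
a=cv2.imread("pics/scene0.png");b=cv2.imread("pics/side0.png")
cv2.imwrite("pics/c1.png",cv2.resize(a[175:315,200:340],None,fx=4.28,fy=4.28,interpolation=2))
cv2.imwrite("pics/c2.png",cv2.resize(a[160:215,360:415],None,fx=10,fy=10,interpolation=2))
cv2.imwrite("pics/c3.png",cv2.resize(b[180:280,190:325],None,fx=5.9,fy=5.9,interpolation=2))
cv2.imwrite("pics/c4.png",cv2.resize(b[280:340,185:250],None,fx=10,fy=10,interpolation=2)[:600])
E
```

```text
(no output)
```

View pics/c1.png

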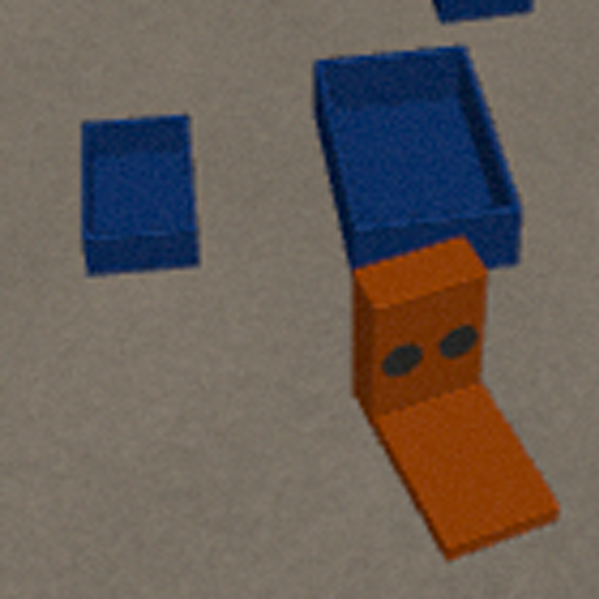

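View pics/c2.png

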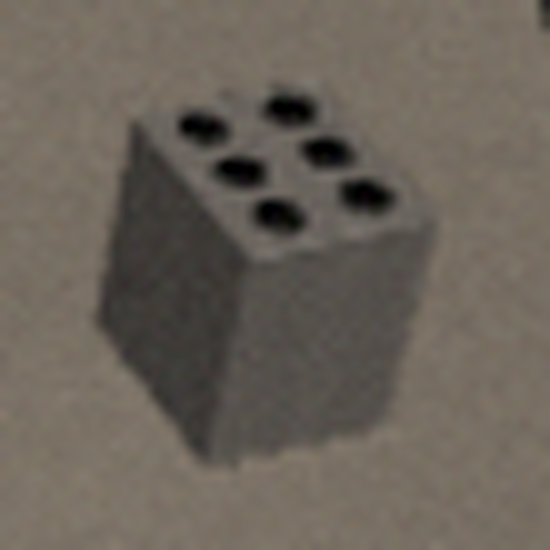

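View pics/c3.png

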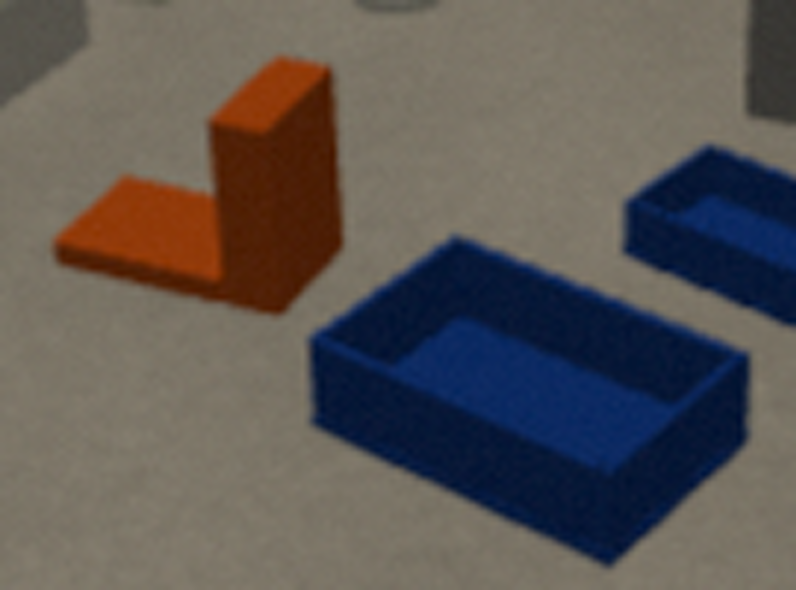

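View pics/c4.png

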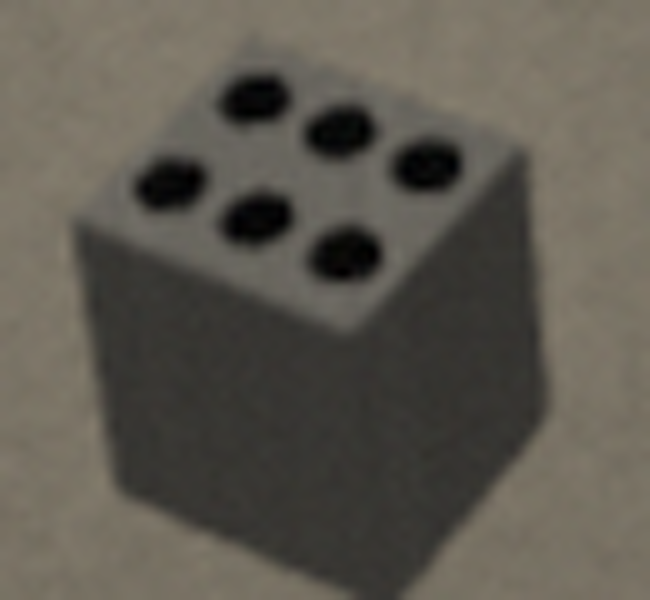

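```bash
cat > fit.py <<'E'
import numpy as np, pickle
from scipy.optimize import least_squares
def cam(f): return f["fx"],f["cx"],f["cy"],np.array(f["pose"])
def proj(c,P):
    fx,cx,cy,T=c; p=(P-T[:3,3])@T[:3,:3]
    return np.c_[cx+fx*p[:,0]/-p[:,2], cy+fx*-p[:,1]/-p[:,2]]
def fit(obs,x0,label):
    # obs: list of (cam,[(px),(model)])
    def W(x,M):
        c,s=np.cos(x[2]),np.sin(x[2]); M=np.array(M)/1000.
        return np.c_[x[0]+c*M[:,0]-s*M[:,1], x[1]+s*M[:,0]+c*M[:,1], M[:,2]]
    def r(x): return np.concatenate([(proj(c,W(x,M))-np.array(p)).ravel() for c,p,M in obs])
    best=least_squares(r,x0,loss='soft_l1')
    print(label,best.x[:2].round(4),np.degrees(best.x[2]).round(2),"rms px",np.sqrt((r(best.x)**2).mean()).round(2))
    for o in obs:
        b=least_squares(lambda x:(proj(o[0],W(x,o[2]))-np.array(o[1])).ravel(),best.x)
        print("   single",b.x[:2].round(4),np.degrees(b.x[2]).round(2),np.abs(b.fun).max().round(2))
    return best.x
E
python3 - <<'E'
from rig import *; from fit import *
S,D=cam(grab_frame("scene")),cam(grab_frame("side"))
def crop(l,s,o): return [((a+.5)/s+o[0]-.5,(b+.5)/s+o[1]-.5) for a,b in l]
c1=lambda l:crop(l,4.28,(200,175)); c2=lambda l:crop(l,10,(360,160)); c3=lambda l:crop(l,5.9,(190,180)); c4=lambda l:crop(l,10,(185,280))
fit([(S,c1([(316,62),(465,46),(521,210),(351,228),(518,265)]),[(-67,-43,40),(-67,43,40),(67,43,40),(67,-43,40),(67,43,0)]),
 (D,c3([(312,338),(610,475),(748,354),(456,237),(315,424),(607,564),(747,438)]),[(67,43,40),(-67,43,40),(-67,-43,40),(67,-43,40),(67,43,0),(-67,43,0),(-67,-43,0)])],[.6,0,0],"carrier")
fit([(S,c1([(355,272),(462,237),(487,268),(378,307),(449,560),(557,517),(378,417),(480,385),(355,396)]),[(-13,-28,85),(-13,28,85),(13,28,85),(13,-28,85),(91,-28,0),(91,28,0),(13,-28,12),(13,28,12),(-13,-28,0)]),
 (D,c3([(268,133),(211,122),(280,58),(330,67),(280,313),(343,243),(58,262),(58,242),(125,177)]),[(-13,28,85),(13,28,85),(13,-28,85),(-13,-28,85),(-13,28,0),(-13,-28,0),(91,28,0),(91,28,12),(91,-28,12)])],[.7,0,0],"stand")
fit([(S,c2([(135,118),(255,260),(437,222),(315,85),(97,322),(207,465),(388,428)]),[(-29,-25,65),(29,-25,65),(29,25,65),(-29,25,65),(-29,-25,0),(29,-25,0),(29,25,0)]),
 (D,c4([(350,330),(75,220),(250,40),(525,150),(545,408),(120,490),(400,600)]),[(-29,25,65),(29,25,65),(29,-25,65),(-29,-25,65),(-29,-25,0),(29,25,0),(-29,25,0)])],[.5,.2,0.3],"short")
# ground points of others
for n,u,v in [("long",160,262),("box L near",232,236),("box far",311,178)]:
    fx,cx,cy,T=S; d=T[:3,:3]@np.array([(u-cx)/fx,-(v-cy)/fx,-1]); print(n,(T[:3,3]-d*T[2,3]/d[2]).round(3))
E
```

```text
carrier [0.4965 0.0385] -10.33 rms px 0.57
   single [0.4971 0.0393] -10.65 0.75
   single [0.4964 0.0375] -10.38 0.99
stand [ 0.6313 -0.011 ] 4.43 rms px 0.87
   single [ 0.632  -0.0101] 4.49 1.42
   single [ 0.6315 -0.0133] 4.02 1.05
short [0.4987 0.2668] -0.83 rms px 0.83
   single [0.4994 0.2678] -1.81 0.95
   single [0.4984 0.2661] -0.7 1.63
long [ 0.526 -0.269  0.   ]
box L near [ 0.503 -0.112  0.   ]
box far [0.369 0.131 0.   ]
```

```bash
cat > go.py <<'E'
import numpy as np,sys
from rig import get_obs
from scipy.spatial.transform import Rotation as R
def go(x,y,z,yaw=None):
    o=get_obs(); r=R.from_quat(np.roll(o["ee_rot"],-1)).as_matrix(); p=o["eef_pos"]
    d=np.array([x,y,z])-p
    cur=np.degrees(np.arctan2(r[1,2],r[0,2]))
    print("t",round(o["time"],2),"tcp",p.round(4),"xaxis",r[:,0].round(3),"zyaw",cur.round(2),"w",round(o["width"],4),"q7",o["q"][6].round(2),"F",o["contact_force"].round(1))
    print("shift rows now-frame:",(r.T@d/0.03).round(3))
    if yaw is not None:
        t=(yaw-cur+90)%180-90; tt=-t  # tool x is down: +turn about x = -yaw
        print("turn units",round(tt/8,3)); 
        r2=r@R.from_rotvec([np.radians(tt),0,0]).as_matrix(); print("shift after turn:",(r2.T@d/0.03).round(3))
if __name__=="__main__": go(*map(float,sys.argv[1:]))
E
python3 go.py 0.6313 -0.011 0.2 4.4
```

```text
t 0.25 tcp [ 0.2906 -0.581   0.1857] xaxis [-0.001  0.001 -1.   ] zyaw -63.42 w 0.093 q7 -0.04 F [ 0.9  0.4 -0.5]
shift rows now-frame: [ -0.462  18.655 -11.911]
turn units -8.478
shift after turn: [-0.462 18.072 12.779]
```

```bash
python3 -m crank '[-1,0.5,-0.3,0,93, -0.5,0.98,-0.63,0,93, 0,0.98,-0.63,0,93, 0,0.98,-0.63,0,93, 0,0.98,-0.63,0,93, 0,0.98,-0.63,0,93, 0,0.98,-0.63,0,93, 0,0.98,-0.63,0,93, 0,0.98,-0.63,0,93, 0,0.98,-0.63,0,93]' 40; python3 go.py 0.6313 -0.011 0.2 4.4
```

```text
time: 1.5
eef_pos: [0.4611, -0.295, 0.2313]
ee_rot: [0.602, 0.372, 0.602, -0.372]
contact_force: [1.0, 0.0, 0.4]
width: 0.093
t 1.5 tcp [ 0.4611 -0.295   0.2313] xaxis [-0.  0. -1.] zyaw -63.43 w 0.093 q7 -0.61 F [1.  0.  0.4]
shift rows now-frame: [ 1.042  9.307 -5.928]
turn units -8.478
shift after turn: [1.042 9.003 6.382]
```

```bash
python3 -m crank '[0,0.98,-0.63,0,93, 0,0.98,-0.63,0,93, 0,0.98,-0.63,0,93, 0,0.98,-0.63,0,93, 0,0.98,-0.63,0,93, 0,0.98,-0.63,0,93,0,0.98,-0.63,0,93,0,0,0,-1,93,0,0,0,-1,93,0,0,0,-1,93]'; python3 -m crank '[0,0,0,-1,93,0,0,0,-1,93,0,0,0,-1,93,0,0,0,-1,93,0,0,0,-1,93,0,0,0,-0.5,93,0,0,0,0,93]'; python3 go.py 0.6313 -0.011 0.2 4.4
```

```text
time: 2.75
eef_pos: [0.5855, -0.0856, 0.2311]
ee_rot: [0.666, 0.237, 0.666, -0.237]
contact_force: [0.0, 0.2, 0.4]
width: 0.093
time: 3.62
eef_pos: [0.5854, -0.0858, 0.2311]
ee_rot: [0.706, -0.028, 0.707, 0.028]
contact_force: [-0.3, -0.3, -0.4]
width: 0.0931
t 3.62 tcp [ 0.5854 -0.0858  0.2311] xaxis [-0.  0. -1.] zyaw 4.51 w 0.0931 q7 -0.01 F [-0.3 -0.3 -0.4]
shift rows now-frame: [1.037 2.366 1.721]
turn units 0.014
shift after turn: [1.037 2.37  1.717]
```

```bash
python3 -m crank '[0.4,0.8,0.6,0,93,0.6,0.8,0.6,0,93,0,0.77,0.52,0,93,0,0,0,0,93,0,0,0,0,93]'; python3 go.py 0.6313 -0.011 0.2 4.4; python3 - <<'E'
from rig import *
import cv2
f=grab_frame("wrist"); cv2.imwrite("pics/w1.png",f["image"][:,:,::-1])
E
```

```text
time: 4.25
eef_pos: [0.631, -0.0122, 0.2013]
ee_rot: [0.706, -0.028, 0.707, 0.027]
contact_force: [-0.1, -0.0, -0.2]
width: 0.093
t 4.25 tcp [ 0.631  -0.0122  0.2013] xaxis [-0.    -0.002 -1.   ] zyaw 4.48 w 0.093 q7 -0.14 F [-0.1 -0.  -0.2]
shift rows now-frame: [0.044 0.038 0.012]
turn units 0.01
shift after turn: [0.044 0.039 0.012]
```

View pics/w1.png

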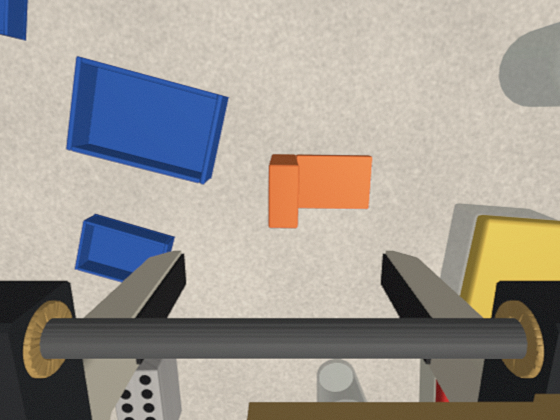

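The picture shows the stand's plate top centred at about (284,197), in line with the jaws, the carrier at (147,120), a smaller look-alike at (125,250). Check both with the wrist camera.

```bash
cat > wr.py <<'E'
from rig import *; from fit import *
from scipy.spatial.transform import Rotation as R
def wcam():
    o=get_obs(); f=grab_frame("wrist"); T=np.eye(4); T[:3,:3]=R.from_quat(np.roll(o["ee_rot"],-1)).as_matrix(); T[:3,3]=o["eef_pos"]
    return (f["fx"],f["cx"],f["cy"],T@np.array(f["tool_from_camera"])),f["image"]
E
python3 - <<'E'
import cv2
a=cv2.imread("pics/w1.png")
cv2.imwrite("pics/w1a.png",cv2.resize(a[40:200,60:240],None,fx=3.7,fy=3.7,interpolation=2))
cv2.imwrite("pics/w1b.png",cv2.resize(a[140:240,255:385],None,fx=6,fy=6,interpolation=2))
E
```

```text
(no output)
```

View pics/w1a.png

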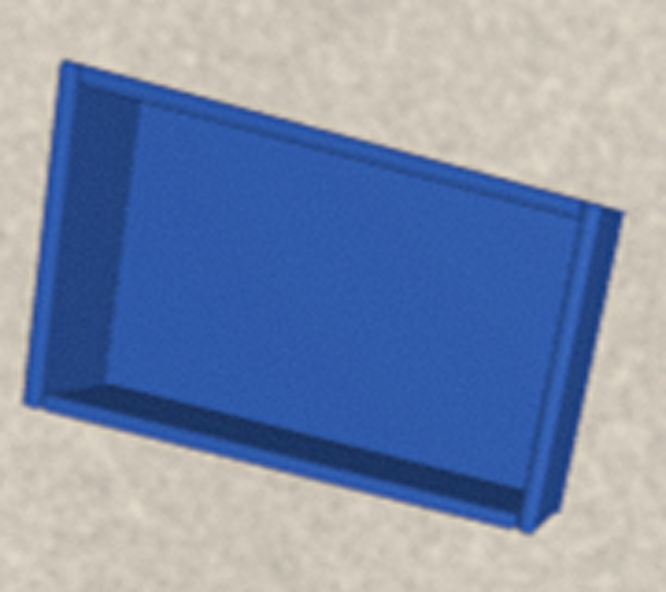

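View pics/w1b.png

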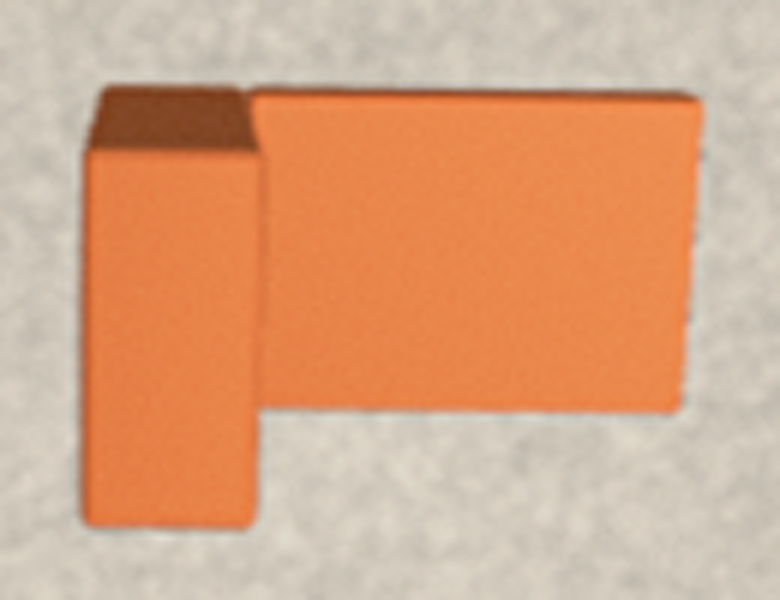

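```bash
python3 - <<'E'
from wr import *
C,_=wcam()
cr=lambda l,s,o:[((a+.5)/s+o[0]-.5,(b+.5)/s+o[1]-.5) for a,b in l]
fit([(C,cr([(65,62),(598,206),(527,532),(26,404),(624,212)],3.7,(60,40)),[(-67,43,40),(67,43,40),(67,-43,40),(-67,-43,40),(67,43,0)])],[.4965,.0385,-.18],"carrier")
fit([(C,cr([(88,152),(260,152),(256,526),(83,526),(704,100),(682,412)],6,(255,140)),[(-13,28,85),(13,28,85),(13,-28,85),(-13,-28,85),(91,28,12),(91,-28,12)])],[.6313,-.011,.08],"stand")
E
```

```text
carrier [0.4949 0.04  ] -10.25 rms px 1.22
   single [0.4951 0.04  ] -10.22 1.74
stand [ 0.6304 -0.0102] 3.81 rms px 0.71
   single [ 0.6305 -0.0101] 3.79 1.22
```

```bash
python3 -m crank '[0.8,0.05,0,0,93,0.8,0,0,0,93,0.8,0,0,0,93,0.8,0,0,0,93,0.8,0,0,0,93,0.6,0,0,0,93,0.37,0,0,0,93,0,0,0,0,93]'; python3 -m crank '[0,0,0,0,20,0,0,0,0,20,0,0,0,0,20,0,0,0,0,20,0,0,0,0,20,0,0,0,0,20]' 45;python3 go.py 0.6313 -0.011 0.05 4.4
```

```text
time: 5.35
eef_pos: [0.6309, -0.0095, 0.0517]
ee_rot: [0.706, -0.028, 0.707, 0.028]
contact_force: [0.5, -1.0, 0.2]
width: 0.0929
time: 6.1
eef_pos: [0.6312, -0.0092, 0.0522]
ee_rot: [0.707, -0.028, 0.707, 0.028]
contact_force: [-0.0, 0.6, 0.7]
width: 0.0377
t 6.1 tcp [ 0.6312 -0.0092  0.0522] xaxis [-0.  0. -1.] zyaw 4.58 w 0.0377 q7 -0.22 F [-0.   0.6  0.7]
shift rows now-frame: [ 0.072 -0.062 -0.001]
turn units 0.022
shift after turn: [ 0.072 -0.062 -0.001]
```

```bash
python3 -m crank '[0,0,0,0,20,0,0,0,0,20,0,0,0,0,20,0,0,0,0,20]' 45; python3 -m crank '[-0.3,0,0,0,20,-0.6,0,0,0,20,-0.9,0,0,0,20,-0.7,0,0,0,20,-0.5,0,0,0,20,0,0,0,0,20,0,0,0,0,20]';python3 go.py 0.6313 -0.011 0.13 -10.3;python3 - <<'E'
from rig import *
import cv2,numpy as np
a=[grab_frame(n)["image"][:,:,::-1] for n in("scene","side")]
cv2.imwrite("pics/l1.png",np.hstack([cv2.resize(a[0][130:330,200:400],(400,400)),cv2.resize(a[1][130:330,140:340],(400,400))]))
E
```

```text
time: 6.6
eef_pos: [0.6316, -0.0091, 0.053]
ee_rot: [0.707, -0.028, 0.706, 0.028]
contact_force: [-1.7, -0.7, 5.6]
width: 0.0203
time: 7.48
eef_pos: [0.6306, -0.0093, 0.1415]
ee_rot: [0.706, -0.028, 0.707, 0.028]
contact_force: [0.3, -0.1, -0.4]
width: 0.0198
t 7.47 tcp [ 0.6306 -0.0093  0.1415] xaxis [-0.002 -0.    -1.   ] zyaw 4.58 w 0.0198 q7 -0.17 F [ 0.3 -0.1 -0.4]
shift rows now-frame: [ 0.382 -0.059  0.02 ]
turn units 1.859
shift after turn: [ 0.382 -0.051  0.035]
```

View pics/l1.png

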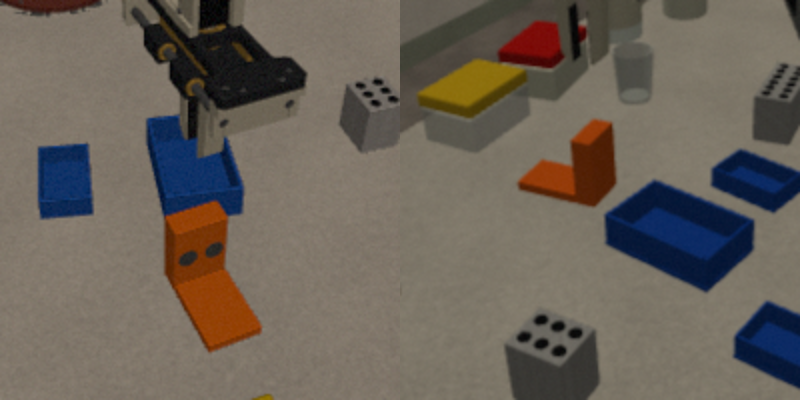

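```bash
python3 - <<'E'
from wr import *
import cv2
o=get_obs()
for n in("scene","side"):
    f=grab_frame(n); p=proj(cam(f),o["eef_pos"][None])[0]; print(n,p)
    im=f["image"][:,:,::-1].copy(); cv2.circle(im,tuple(int(v) for v in p),3,(255,0,255),1)
    x,y=int(p[0]),int(p[1]); x0=max(0,x-70);y0=max(0,y-100)
    cv2.imwrite(f"pics/t_{n}.png",cv2.resize(im[y0:y0+150,x0:x0+140],None,fx=4,fy=4))
C,im=wcam(); cv2.imwrite("pics/w2.png",im[:,:,::-1])
E
```

```text
scene [298.95386684 215.27061797]
side [233.46563241 173.52670894]
```

View pics/t_scene.png

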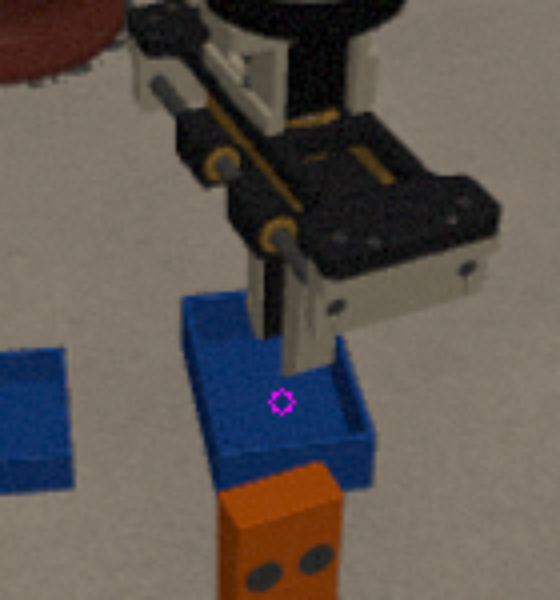

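View pics/t_side.png

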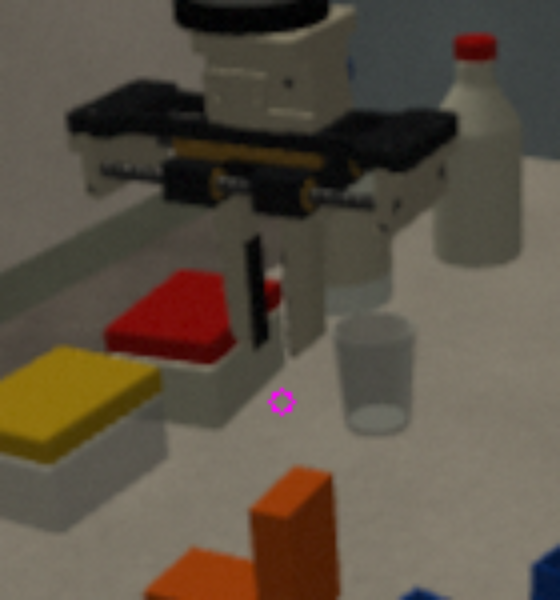

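View pics/w2.png

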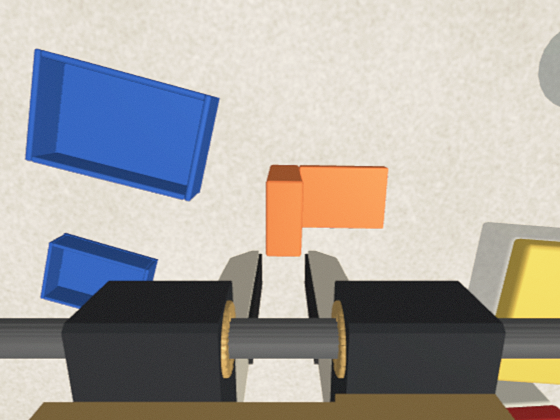

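```bash
python3 - <<'E'
from wr import *
o=get_obs(); r=R.from_quat(np.roll(o["ee_rot"],-1)).as_matrix(); p=o["eef_pos"]
S,D=cam(grab_frame("scene")),cam(grab_frame("side"))
def f(v):
    W,h,dy=v
    return np.r_[(proj(S,(p+r@[-h,dy,W])[None])-[305.5,207])[0],(proj(D,(p+r@[-h,dy,-W])[None])-[239.75,159.25])[0]]
s=least_squares(f,[.027,.0,0],x_scale=.01); print(s.x,s.fun)
C,_=wcam()
for h in (0,.03): print(h,proj(C,np.array([p+r@[-h,0,w] for w in(-.01,.01)])))
E
python3 - <<'E'
import cv2
a=cv2.imread("pics/w2.png"); cv2.imwrite("pics/w2a.png",cv2.resize(a[220:380,200:370],None,fx=3.7,fy=3.7,interpolation=2))
E
```

```text
[0.01979989 0.03644939 0.00110592] [-0.09990169 -0.36635017  0.31846998  0.34362232]
0 [[265.71331454 246.52218549]
 [301.34403094 246.53191249]]
0.03 [[263.02694295 267.80041134]
 [304.31576469 267.80919363]]
```

View pics/w2a.png

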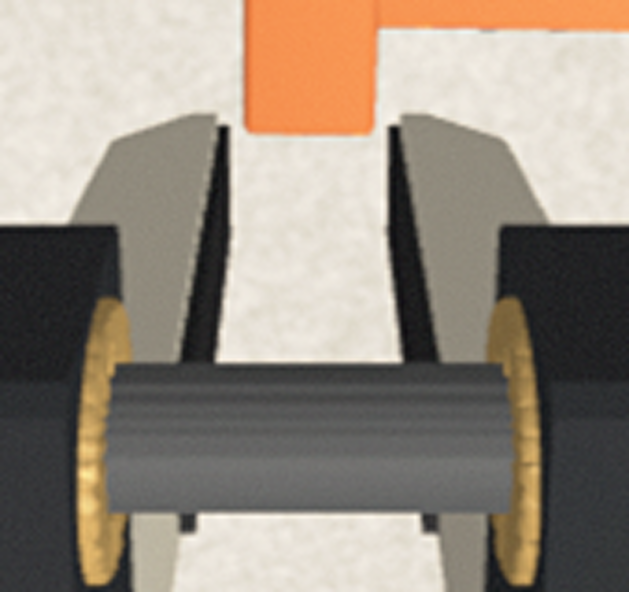

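The grip closed on air. All three cameras show the real fingertips about 30 mm behind the reported TCP, so the fingers closed just above the plate top. I'll go 28 mm lower; the tips still stay clear of the foot even if that reading is wrong.

```bash
python3 -m crank '[0,0,0,0,60,0,0,0,0,60,0,0,0,0,60,0,0,0,0,60,0,0,0,0,60]'; python3 -m crank '[0.5,0,0,0,60,0.6,0,0,0,60,0.6,0,0,0,60,0.6,0,0,0,60,0.6,0,0,0,60,0.5,0,0,0,60,0.4,0,0,0,60,0.12,0,0,0,60,0,0,0,0,60]';python3 go.py 0.6313 -0.011 0.05 4.4
python3 - <<'E'
from wr import *
import cv2
a=[grab_frame(n)["image"][:,:,::-1] for n in("scene","side")]
cv2.imwrite("pics/l2.png",np.hstack([cv2.resize(a[0][150:330,220:400],(400,400)),cv2.resize(a[1][130:310,140:320],(400,400))]))
E
```

```text
time: 8.5
eef_pos: [0.6312, -0.0092, 0.1422]
ee_rot: [0.707, -0.028, 0.707, 0.028]
contact_force: [-0.1, 1.0, 0.3]
width: 0.0594
time: 9.62
eef_pos: [0.6314, -0.0091, 0.0246]
ee_rot: [0.707, -0.028, 0.706, 0.028]
contact_force: [-0.2, 0.8, -0.9]
width: 0.06
t 9.62 tcp [ 0.6314 -0.0091  0.0246] xaxis [ 0.  0. -1.] zyaw 4.57 w 0.06 q7 -0.23 F [-0.2  0.8 -0.9]
shift rows now-frame: [-0.845 -0.063 -0.009]
turn units 0.022
shift after turn: [-0.845 -0.063 -0.008]
```

View pics/l2.png

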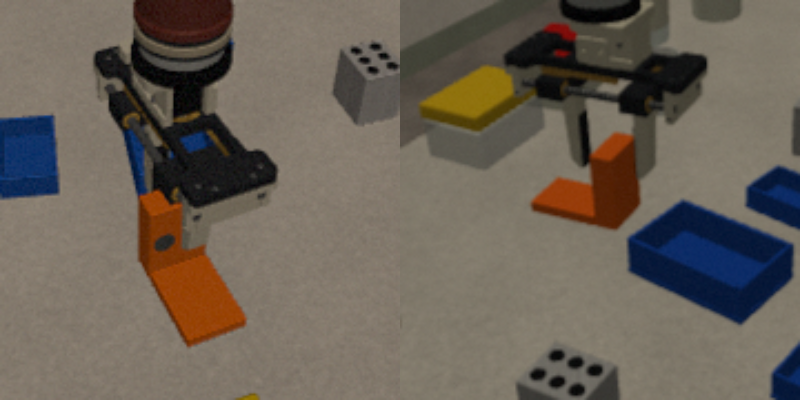

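```bash
python3 -m crank '[0,0,0,0,10,0,0,0,0,10,0,0,0,0,10,0,0,0,0,10,0,0,0,0,10,0,0,0,0,10]' 45; python3 go.py 0.6313 -0.011 0.05 4.4; python3 - <<'E'
from wr import *
import cv2
a=[grab_frame(n)["image"][:,:,::-1] for n in("scene","side")]
cv2.imwrite("pics/l3.png",np.hstack([cv2.resize(a[0][150:330,220:400],(400,400)),cv2.resize(a[1][130:310,140:320],(400,400))]))
E
```

```text
time: 10.48
eef_pos: [0.6312, -0.0092, 0.0247]
ee_rot: [0.707, -0.028, 0.707, 0.028]
contact_force: [0.2, 0.1, 0.1]
width: 0.0256
t 10.47 tcp [ 0.6312 -0.0092  0.0247] xaxis [ 0.  0. -1.] zyaw 4.58 w 0.0256 q7 -0.23 F [0.2 0.1 0.1]
shift rows now-frame: [-0.845 -0.062 -0.002]
turn units 0.023
shift after turn: [-0.845 -0.062 -0.002]
```

View pics/l3.png

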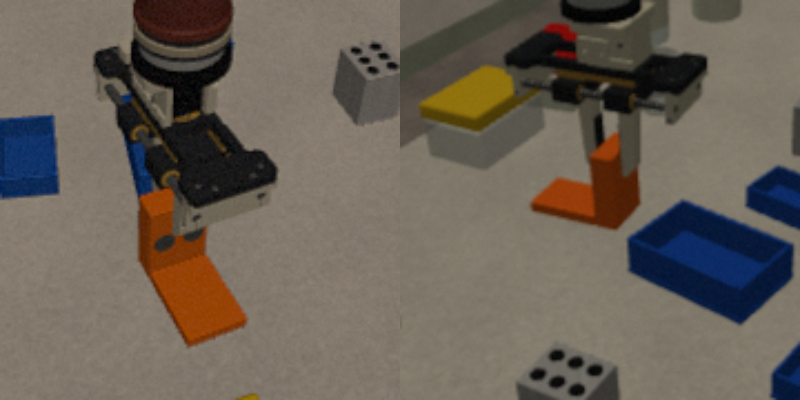

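```bash
python3 -m crank '[-0.2,0,0,0,10,-0.5,0,0,0,10,-0.5,0,0,0,10,-0.6,0,0,0,10,-0.6,0,0,0,10,-0.4,0,0,0,10,0,0,0,0,10,0,0,0,0,10]' ; python3 go.py 0.4576 0.0463 0.105 -10.3; python3 - <<'E'
from wr import *
import cv2
a=[grab_frame(n)["image"][:,:,::-1] for n in("scene","side")]
cv2.imwrite("pics/l4.png",np.hstack([cv2.resize(a[0][130:330,220:420],(400,400)),cv2.resize(a[1][110:310,140:340],(400,400))]))
E
```

```text
time: 11.58
eef_pos: [0.6306, -0.0093, 0.108]
ee_rot: [0.706, -0.028, 0.707, 0.028]
contact_force: [0.2, 0.3, -3.3]
width: 0.0259
t 11.57 tcp [ 0.6306 -0.0093  0.108 ] xaxis [-0.002 -0.    -1.   ] zyaw 4.58 w 0.0259 q7 -0.19 F [ 0.2  0.3 -3.3]
shift rows now-frame: [ 0.107  2.308 -5.6  ]
turn units 1.86
shift after turn: [ 0.107  0.793 -6.004]
```

View pics/l4.png

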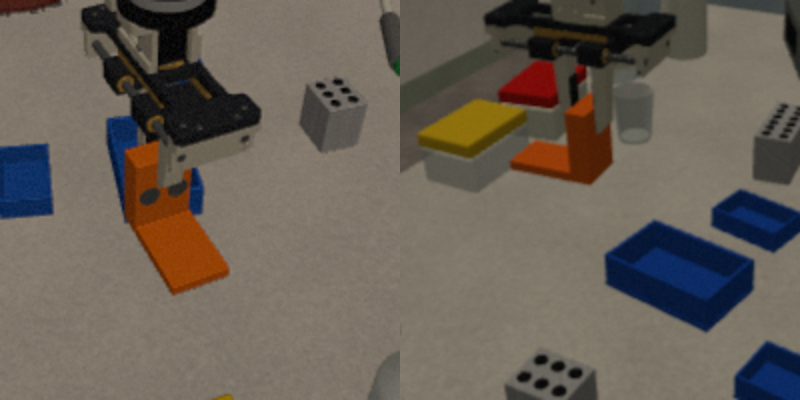

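```bash
python3 -m crank '[0,0,0,0.5,10,0,0,0,0.7,10,0,0,0,0.66,10,0,0.1,-0.4,0,10,0,0.1,-0.6,0,10,0,0.1,-0.6,0,10,0,0.1,-0.6,0,10,0,0.1,-0.6,0,10,0,0.1,-0.6,0,10,0,0.1,-0.6,0,10]';python3 -m crank '[0,0.05,-0.6,0,10,0,0.05,-0.6,0,10,0,0,-0.5,0,10,0,0,-0.3,0,10,0,0,0,0,10,0,0,0,0,10]'; python3 go.py 0.4576 0.0463 0.105 -10.3; python3 - <<'E'
from wr import *
import cv2
a=[grab_frame(n)["image"][:,:,::-1] for n in("scene","side")]
cv2.imwrite("pics/s5.png",cv2.resize(a[0][90:260,220:390],None,fx=3.5,fy=3.5,interpolation=2));cv2.imwrite("pics/d5.png",cv2.resize(a[1][130:280,200:350],None,fx=4,fy=4,interpolation=2))
C,im=wcam();cv2.imwrite("pics/w5.png",im[:,:,::-1])
E
```

```text
time: 12.92
eef_pos: [0.5152, 0.0336, 0.1085]
ee_rot: [0.704, 0.063, 0.705, -0.063]
contact_force: [-0.3, -0.5, -2.6]
width: 0.0254
time: 13.68
eef_pos: [0.4593, 0.0466, 0.1087]
ee_rot: [0.705, 0.064, 0.704, -0.063]
contact_force: [-0.6, 0.2, -2.8]
width: 0.0256
t 13.68 tcp [0.4593 0.0466 0.1087] xaxis [ 0.001  0.    -1.   ] zyaw -10.32 w 0.0256 q7 -0.56 F [-0.6  0.2 -2.8]
shift rows now-frame: [ 0.124 -0.019 -0.055]
turn units -0.003
shift after turn: [ 0.124 -0.019 -0.055]
```

View pics/s5.png

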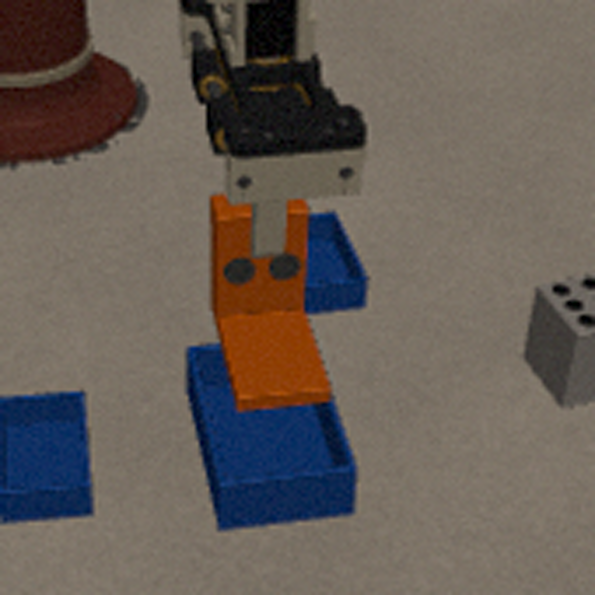

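View pics/d5.png

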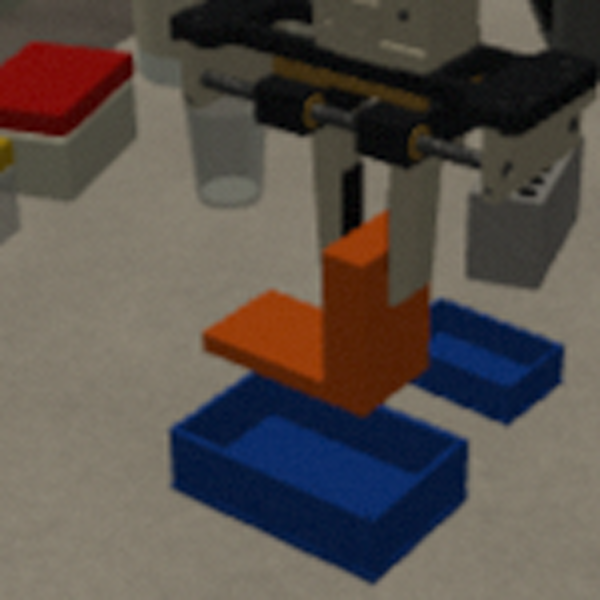

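View pics/w5.png

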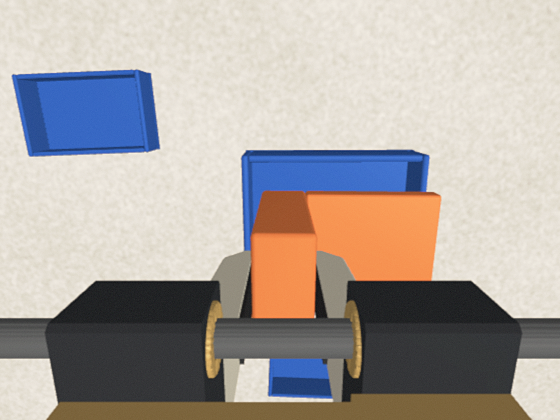

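```bash
python3 - <<'E'
from wr import *
S,D=cam(grab_frame("scene")),cam(grab_frame("side"));C,_=wcam()
cr=lambda l,s,o:[((a+.5)/s+o[0]-.5,(b+.5)/s+o[1]-.5) for a,b in l]
b=lambda M,h:[(x,y,z+h) for x,y,z in M]
for h in (80,84,88):
  fit([(S,cr([(239,410),(331,402),(308,203),(217,315),(305,312)],3.5,(220,90)),b([(91,-28,0),(91,28,0),(13,28,85),(13,-28,12),(13,28,12)],h)),
 (D,cr([(325,253),(359,265),(204,332),(206,350),(273,291),(365,415),(428,362)],4,(200,130)),b([(13,28,85),(-13,28,85),(91,28,12),(91,28,0),(91,-28,12),(-13,28,0),(-13,-28,0)],h)),
 (C,[(252,234),(316,234),(440,194),(308,193)],b([(-13,28,85),(13,28,85),(91,28,12),(13,28,12)],h))],[.459,.046,-.18],"stand held %d"%h)
fit([(C,[(244,153),(428,155),(408,190)][:2],[(-67,43,40),(67,43,40)])],[.4965,.0385,-.18],"carrier")
E
```

```text
stand held 80 [0.4584 0.0445] -10.04 rms px 1.58
   single [0.4543 0.0474] -10.13 1.67
   single [0.4626 0.036 ] -10.64 1.48
   single [0.4584 0.0446] -9.92 1.69
stand held 84 [0.4582 0.0458] -10.32 rms px 1.13
   single [0.4589 0.0455] -10.15 1.73
   single [0.4595 0.042 ] -10.86 1.53
   single [0.4582 0.0458] -10.24 2.13
stand held 88 [0.458  0.0471] -10.54 rms px 1.59
   single [0.4635 0.0435] -10.17 1.79
   single [0.4564 0.0479] -11.09 1.57
   single [0.4579 0.0471] -10.58 4.62
carrier [0.4946 0.0412] -10.91 rms px 2.03
   single [0.4946 0.0412] -10.97 2.87
```

```bash
python3 -m crank '[0.2,0.02,-0.02,0,10,0.4,0,0,0,10,0.4,0,0,0,10,0.4,0,0,0,10,0.4,0,0,0,10,0.3,0,0,0,10,0.2,0,0,0,10,0.1,0,0,0,10,0,0,0,0,10]'; python3 go.py 0.4576 0.0463 0.0297 -10.3; python3 - <<'E'
from wr import *
import cv2
a=[grab_frame(n)["image"][:,:,::-1] for n in("scene","side")]
cv2.imwrite("pics/l6.png",np.hstack([cv2.resize(a[0][110:250,220:360],(400,400)),cv2.resize(a[1][150:290,210:350],(400,400))]))
E
```

```text
time: 15.1
eef_pos: [0.458, 0.0474, 0.0366]
ee_rot: [0.704, 0.064, 0.704, -0.063]
contact_force: [-0.3, 0.1, -2.6]
width: 0.0256
t 15.1 tcp [0.458  0.0474 0.0366] xaxis [ 0.  0. -1.] zyaw -10.3 w 0.0256 q7 -0.63 F [-0.3  0.1 -2.6]
shift rows now-frame: [ 0.229 -0.039 -0.008]
turn units 0.0
shift after turn: [ 0.229 -0.039 -0.008]
```

View pics/l6.png

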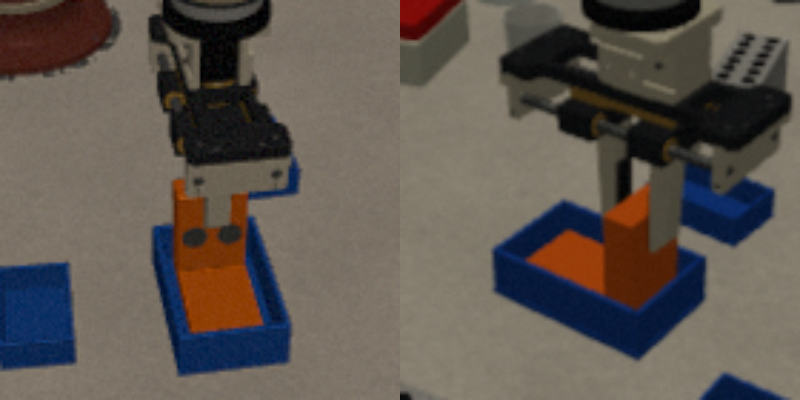

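It fits inside with a gap all round. I'll lower the last few mm gently.

```bash
python3 -m crank '[0.06,0,0,0,10,0.06,0,0,0,10,0.05,0,0,0,10,0.04,0,0,0,10,0,0,0,0,10]'; python3 -m crank '[0.04,0,0,0,10,0,0,0,0,10]'; python3 -m crank '[0.04,0,0,0,10,0,0,0,0,10]'
```

```text
time: 15.82
eef_pos: [0.4579, 0.0474, 0.0302]
ee_rot: [0.704, 0.064, 0.704, -0.063]
contact_force: [-0.1, 1.4, -3.5]
width: 0.0256
time: 16.08
eef_pos: [0.4581, 0.0474, 0.0295]
ee_rot: [0.704, 0.063, 0.704, -0.063]
contact_force: [-1.0, 0.1, 3.1]
width: 0.026
time: 16.32
eef_pos: [0.4581, 0.0474, 0.0295]
ee_rot: [0.705, 0.063, 0.704, -0.064]
contact_force: [-3.4, -0.8, 14.5]
width: 0.0257
```

```bash
python3 -m crank '[-0.05,0,0,0,10,0,0,0,0,10]'; python3 -m crank '[0,0,0,0,50,0,0,0,0,50,0,0,0,0,50,0,0,0,0,50]'; python3 -m crank '[-0.4,0,0,0,60,-0.8,0,0,0,80,-0.8,0,0,0,93,-0.8,0,0,0,93,-0.8,0,0,0,93,-0.8,0,0,0,93,-0.4,0,0,0,93]'; python3 go.py 0.4987 0.2668 0.2 89; python3 - <<'E'
from wr import *
import cv2
a=[grab_frame(n)["image"][:,:,::-1] for n in("scene","side")]
cv2.imwrite("pics/l7.png",np.hstack([cv2.resize(a[0][110:250,220:360],(400,400)),cv2.resize(a[1][150:290,210:350],(400,400))]))
E
```

```text
time: 16.58
eef_pos: [0.4582, 0.0474, 0.0295]
ee_rot: [0.704, 0.064, 0.704, -0.063]
contact_force: [-0.6, 1.0, 3.1]
width: 0.0256
time: 17.08
eef_pos: [0.4579, 0.0473, 0.0293]
ee_rot: [0.704, 0.064, 0.704, -0.063]
contact_force: [-0.1, -0.1, -0.4]
width: 0.0499
time: 17.95
eef_pos: [0.4585, 0.0475, 0.1752]
ee_rot: [0.705, 0.064, 0.703, -0.063]
contact_force: [-0.2, 0.4, 1.0]
width: 0.0927
t 17.95 tcp [0.4585 0.0475 0.1752] xaxis [ 0.003  0.    -1.   ] zyaw -10.31 w 0.0927 q7 -0.51 F [-0.2  0.4  1. ]
shift rows now-frame: [-0.822  7.433  0.014]
turn units 10.087
shift after turn: [-0.822  1.216 -7.333]
```

View pics/l7.png

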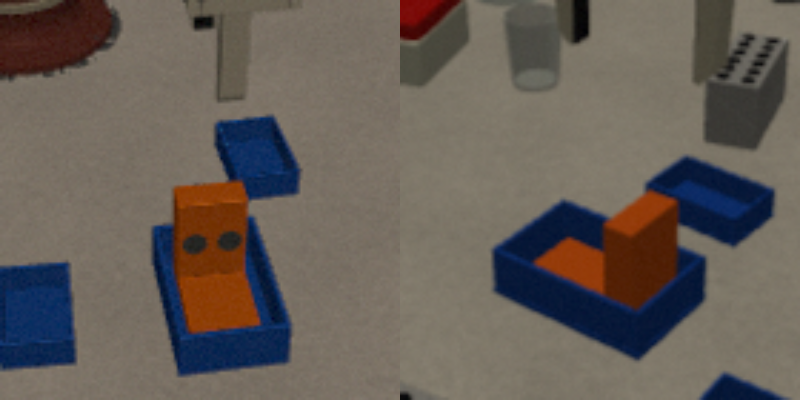

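```bash
python3 -m crank '[-0.8,0.7,0,0,93,0,0.9,0,0,93,0,0.9,0,0,93,0,0.9,0,0,93,0,0.9,0,0,93,0,0.9,0,0,93,0,0.9,0,0,93,0,0.8,0,0,93,0,0.53,0,0,93,0,0,0,1,93]'; python3 -m crank '[0,0,0,1,93,0,0,0,1,93,0,0,0,1,93,0,0,0,1,93,0,0,0,1,93,0,0,0,1,93,0,0,0,1,93,0,0,0,1,93,0,0,0,1,93,0,0,0,0.09,93]'; python3 -m crank '[0,0,0,0,93]'; python3 go.py 0.4987 0.2668 0.2 89; python3 - <<'E'
from wr import *
import cv2
C,im=wcam();cv2.imwrite("pics/w8.png",im[:,:,::-1])
E
```

```text
time: 19.3
eef_pos: [0.4972, 0.2679, 0.1964]
ee_rot: [0.697, 0.113, 0.699, -0.113]
contact_force: [0.0, -0.5, 0.7]
width: 0.0928
time: 20.55
eef_pos: [0.4975, 0.2662, 0.1968]
ee_rot: [-0.496, -0.504, -0.496, 0.505]
contact_force: [0.7, -1.2, 0.2]
width: 0.093
time: 20.68
eef_pos: [0.4976, 0.2664, 0.197]
ee_rot: [-0.496, -0.504, -0.496, 0.504]
contact_force: [0.8, -0.3, -0.7]
width: 0.0925
t 20.68 tcp [0.4976 0.2664 0.197 ] xaxis [-0.001 -0.001 -1.   ] zyaw -90.92 w 0.0925 q7 -2.12 F [ 0.8 -0.3 -0.7]
shift rows now-frame: [-0.098  0.035 -0.013]
turn units 0.01
shift after turn: [-0.098  0.035 -0.013]
```

View pics/w8.png

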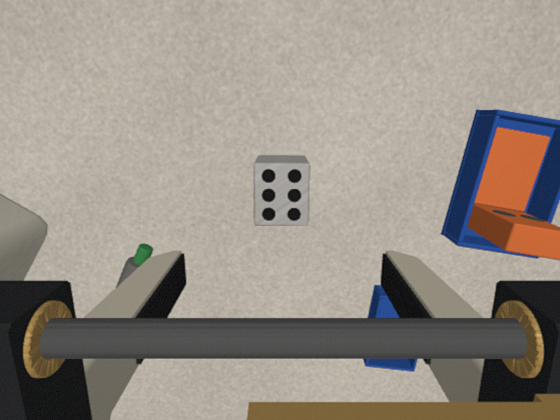

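```bash
python3 - <<'E'
from wr import *
C,_=wcam()
fit([(C,[(254,164),(309,164),(308.5,226),(253.5,226)],[(29,25,65),(29,-25,65),(-29,-25,65),(-29,25,65)])],[.4987,.2668,-.01],"short")
E
```

```text
short [0.4962 0.2691] -1.18 rms px 0.64
   single [0.4962 0.2691] -1.2 1.05
```

```bash
python3 -m crank '[0.7,0,-0.04,0,93,0.8,0,0,0,93,0.8,0,0,0,93,0.8,0,0,0,93,0.8,0,0,0,93,0.8,0,0,0,93,0.7,0,0,0,93,0.5,0,0,0,93,0.4,0,0,0,93,0,0,0,0,93]'; python3 -m crank '[0,0,0,0,30,0,0,0,0,30,0,0,0,0,30,0,0,0,0,30,0,0,0,0,30,0,0,0,0,30,0,0,0,0,30]' 45;  python3 go.py 0.4987 0.2668 0.008 89; python3 - <<'E'
from wr import *
import cv2
a=[grab_frame(n)["image"][:,:,::-1] for n in("scene","side")]
cv2.imwrite("pics/l9.png",np.hstack([cv2.resize(a[0][90:230,310:450],(400,400)),cv2.resize(a[1][210:350,150:290],(400,400))]))
E
```

```text
time: 22.02
eef_pos: [0.4974, 0.2676, 0.0077]
ee_rot: [-0.495, -0.504, -0.496, 0.505]
contact_force: [-0.3, 0.3, -0.1]
width: 0.0928
time: 22.9
eef_pos: [0.4979, 0.2681, 0.0085]
ee_rot: [0.496, 0.505, 0.496, -0.504]
contact_force: [0.6, 0.1, 0.9]
width: 0.0501
t 22.9 tcp [0.4979 0.2681 0.0085] xaxis [ 0.  0. -1.] zyaw -91.02 w 0.0501 q7 -2.13 F [0.6 0.1 0.9]
shift rows now-frame: [0.018 0.027 0.041]
turn units -0.002
shift after turn: [0.018 0.027 0.041]
```

View pics/l9.png

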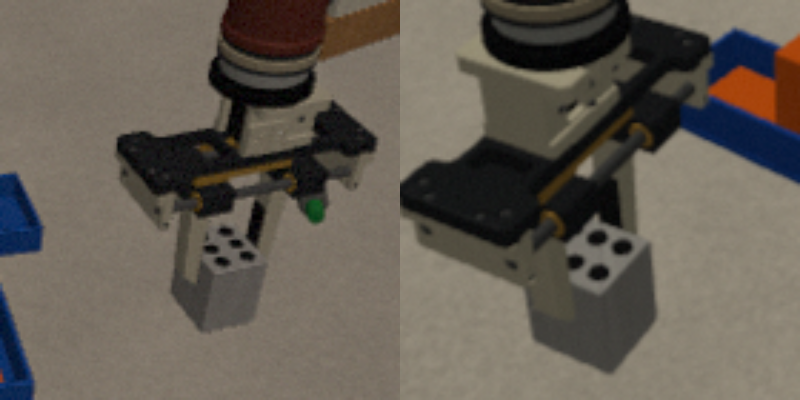

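```bash
python3 -m crank '[0,0,0,0,30,0,0,0,0,30,-0.2,0,0,0,30,-0.5,0,0,0,30,-0.7,0,0,0,30,-0.8,0,0,0,30,-0.8,0,0,0,30,-0.6,0,0,0,30,-0.3,0,0,0,30,0,0,0,0,30]';  python3 go.py 0.5082 0.0373 0.125 79.7; python3 - <<'E'
from wr import *
import cv2
a=[grab_frame(n)["image"][:,:,::-1] for n in("scene","side")]
cv2.imwrite("pics/s10.png",cv2.resize(a[0][160:250,260:340],None,fx=6,fy=6,interpolation=2));cv2.imwrite("pics/d10.png",cv2.resize(a[1][190:290,220:340],None,fx=6,fy=6,interpolation=2))
cv2.imwrite("pics/l10.png",np.hstack([cv2.resize(a[0][60:230,280:450],(400,400)),cv2.resize(a[1][160:330,150:320],(400,400))]))
E
```

```text
time: 24.25
eef_pos: [0.4979, 0.2678, 0.1259]
ee_rot: [0.496, 0.505, 0.495, -0.504]
contact_force: [1.0, -0.1, -5.8]
width: 0.0496
t 24.25 tcp [0.4979 0.2678 0.1259] xaxis [ 0.001  0.    -1.   ] zyaw -91.03 w 0.0496 q7 -2.13 F [ 1.  -0.1 -5.8]
shift rows now-frame: [0.027 0.482 7.677]
turn units 1.158
shift after turn: [0.027 1.712 7.499]
```

View pics/s10.png

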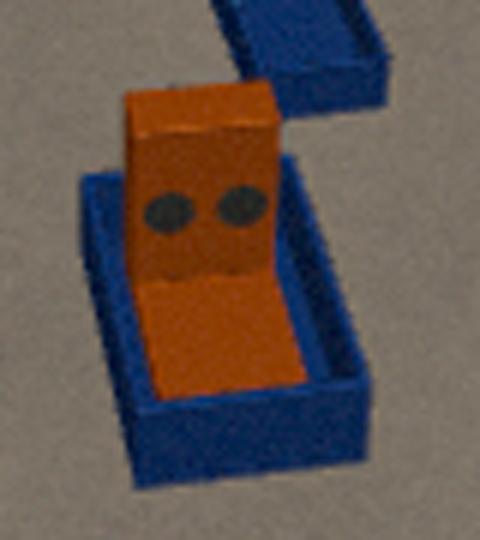

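View pics/d10.png

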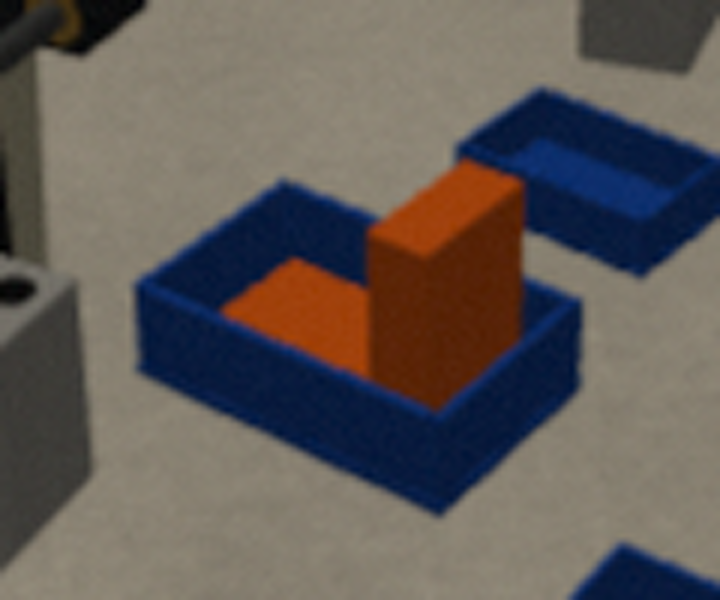

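View pics/l10.png

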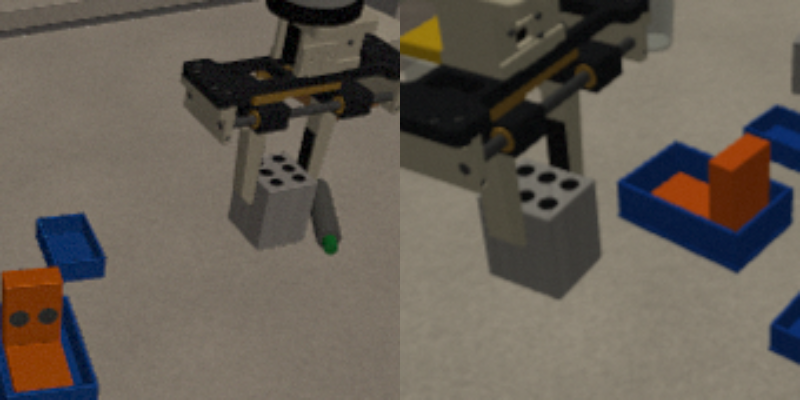

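```bash
python3 - <<'E'
from wr import *
S,D=cam(grab_frame("scene")),cam(grab_frame("side"))
cr=lambda l,s,o:[((a+.5)/s+o[0]-.5,(b+.5)/s+o[1]-.5) for a,b in l]
b=lambda M,h:[(x,y,z+h) for x,y,z in M]
fit([(S,cr([(125,92),(265,80),(280,125),(135,138),(135,280),(275,272)],6,(260,160)),b([(-13,-28,85),(-13,28,85),(13,28,85),(13,-28,85),(13,-28,12),(13,28,12)],5)),
(D,cr([(370,235),(428,258),(524,182),(466,160),(295,260)],6,(220,190)),b([(13,28,85),(-13,28,85),(-13,-28,85),(13,-28,85),(91,-28,12)],5))],[.457,.046,-.18],"stand")
fit([(S,cr([(82,178),(291,158),(370,380),(137,488),(367,460)],6,(260,160)),[(-67,-43,40),(-67,43,40),(67,43,40),(67,-43,0),(67,43,0)]),
(D,cr([(137,285),(441,418),(581,300),(283,180),(139,371),(441,515),(579,382)],6,(220,190)),[(67,43,40),(-67,43,40),(-67,-43,40),(67,-43,40),(67,43,0),(-67,43,0),(-67,-43,0)])],[.496,.039,-.18],"carrier")
E
```

```text
stand [0.4585 0.0458] -11.03 rms px 0.65
   single [0.4608 0.0455] -11.26 0.89
   single [0.4572 0.0456] -10.57 0.74
carrier [0.4964 0.0384] -9.8 rms px 0.68
   single [0.4968 0.0395] -10.09 1.26
   single [0.4966 0.037 ] -9.89 0.97
```

```bash
python3 -m crank '[0,0,0,0.5,30,0,0,0,0.68,30,0,0.2,0.4,0,30,0,0.2,0.6,0,30,0,0.2,0.7,0,30,0,0.2,0.7,0,30,0,0.2,0.7,0,30,0,0.2,0.7,0,30,0,0.2,0.7,0,30,0,0.2,0.7,0,30]';python3 -m crank '[0,0.15,0.7,0,30,0,0,0.7,0,30,0,0,0.5,0,30,0,0,0.4,0,30,0,0,0,0,30,0,0,0,0,30,0,0,0,0,30]'; python3 go.py 0.5093 0.0368 0.125 79.5
```

```text
time: 25.7
eef_pos: [0.5166, 0.1028, 0.1255]
ee_rot: [-0.452, -0.544, -0.452, 0.544]
contact_force: [-0.2, 0.4, -4.5]
width: 0.0496
time: 26.58
eef_pos: [0.5088, 0.0382, 0.1254]
ee_rot: [0.453, 0.543, 0.453, -0.543]
contact_force: [-0.5, 0.9, -4.2]
width: 0.0499
t 26.57 tcp [0.5088 0.0382 0.1254] xaxis [ 0.     0.001 -1.   ] zyaw -100.36 w 0.0499 q7 -1.85 F [-0.5  0.9 -4.2]
shift rows now-frame: [0.013 0.026 0.044]
turn units 0.018
shift after turn: [0.013 0.027 0.044]
```

```bash
python3 -m crank '[0.3,0.02,0.04,0,30,0.4,0,0,0,30,0.4,0,0,0,30,0.4,0,0,0,30,0.3,0,0,0,30,0.1,0,0,0,30,0,0,0,0,30,0,0,0,0,30]'; python3 go.py 0.5093 0.0368 0.0255 79.5;python3 - <<'E'
from wr import *
import cv2
a=[grab_frame(n)["image"][:,:,::-1] for n in("scene","side")]
cv2.imwrite("pics/l11.png",np.hstack([cv2.resize(a[0][120:260,240:380],(400,400)),cv2.resize(a[1][150:290,210:350],(400,400))]))
C,im=wcam();cv2.imwrite("pics/w11.png",im[:,:,::-1])
E
```

```text
time: 27.58
eef_pos: [0.5094, 0.0358, 0.0688]
ee_rot: [0.453, 0.544, 0.452, -0.543]
contact_force: [0.4, 0.5, -4.6]
width: 0.0496
t 27.57 tcp [0.5094 0.0358 0.0688] xaxis [ 0.001  0.    -1.   ] zyaw -100.46 w 0.0496 q7 -1.84 F [ 0.4  0.5 -4.6]
shift rows now-frame: [ 1.443 -0.012 -0.031]
turn units 0.005
shift after turn: [ 1.443 -0.012 -0.031]
```

View pics/l11.png

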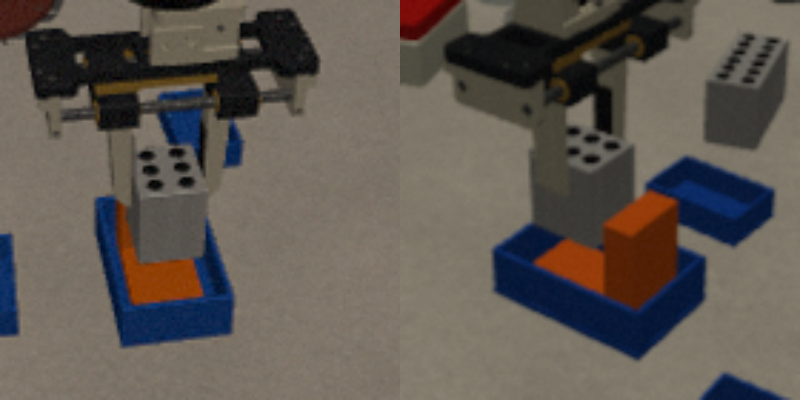

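View pics/w11.png

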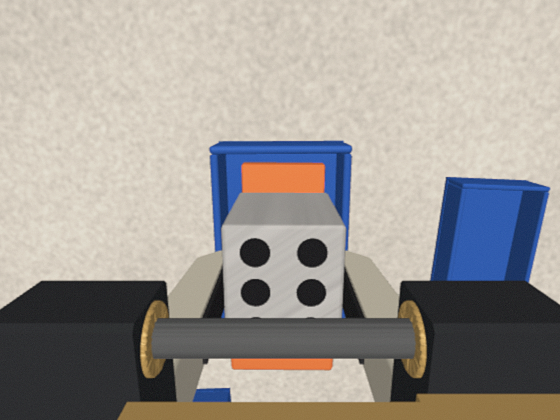

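```bash
python3 -m crank '[0.2,0,0,0,30,0.3,0,0,0,30,0.3,0,0,0,30,0.2,0,0,0,30,0.15,0,0,0,30,0.1,0,0,0,30,0.05,0,0,0,30,0,0,0,0,30]'; python3 -m crank '[0.04,0,0,0,30,0.04,0,0,0,30,0,0,0,0,30]';python3 -m crank '[0.03,0,0,0,30,0,0,0,0,30]'
```

```text
time: 28.72
eef_pos: [0.5091, 0.0358, 0.0294]
ee_rot: [0.452, 0.544, 0.452, -0.543]
contact_force: [-0.1, 0.5, -5.2]
width: 0.0496
time: 29.1
eef_pos: [0.5089, 0.0358, 0.0269]
ee_rot: [-0.452, -0.543, -0.452, 0.544]
contact_force: [-0.7, -0.3, -5.2]
width: 0.0495
time: 29.35
eef_pos: [0.5089, 0.0358, 0.026]
ee_rot: [-0.452, -0.543, -0.452, 0.544]
contact_force: [0.2, 0.2, -5.3]
width: 0.0494
```

```bash
python3 -m crank '[0.03,0,0,0,30,0,0,0,0,30]'; python3 -m crank '[0.03,0,0,0,30,0,0,0,0,30]'
```

```text
time: 29.6
eef_pos: [0.5091, 0.0358, 0.0255]
ee_rot: [0.452, 0.544, 0.452, -0.543]
contact_force: [-1.4, 1.1, -0.7]
width: 0.0496
time: 29.85
eef_pos: [0.5091, 0.0358, 0.0255]
ee_rot: [0.452, 0.544, 0.452, -0.543]
contact_force: [-1.6, 0.7, 7.1]
width: 0.0498
```

```bash
python3 -m crank '[-0.03,0,0,0,30,0,0,0,0,30]'; python3 -m crank '[0,0,0,0,75,0,0,0,0,75,0,0,0,0,75,0,0,0,0,75,0,0,0,0,75]'; python3 -m crank '[-0.4,0,0,0,80,-0.8,0,0,0,80,-0.8,0,0,0,80,-0.8,0,0,0,80,-0.8,0,0,0,80,-0.8,0,0,0,80,-0.6,0,0,0,80,0,-1,0,0,80,0,0,0,0,80]'; python3 - <<'E'
from wr import *
import cv2
a=[grab_frame(n)["image"][:,:,::-1] for n in("scene","side")]
cv2.imwrite("pics/l12.png",np.hstack([cv2.resize(a[0][120:260,240:380],(400,400)),cv2.resize(a[1][150:290,210:350],(400,400))]))
cv2.imwrite("pics/s12.png",a[0])
C,im=wcam();cv2.imwrite("pics/w12.png",im[:,:,::-1])
E
```

```text
time: 30.1
eef_pos: [0.5091, 0.0358, 0.0255]
ee_rot: [0.452, 0.544, 0.452, -0.543]
contact_force: [-1.8, 0.2, 3.0]
width: 0.0499
time: 30.72
eef_pos: [0.509, 0.0358, 0.0252]
ee_rot: [0.452, 0.544, 0.452, -0.543]
contact_force: [-0.2, 0.0, -0.3]
width: 0.075
time: 31.85
eef_pos: [0.4779, 0.0416, 0.1761]
ee_rot: [0.452, 0.543, 0.453, -0.543]
contact_force: [0.3, -0.2, -0.0]
width: 0.0797
```

View pics/l12.png

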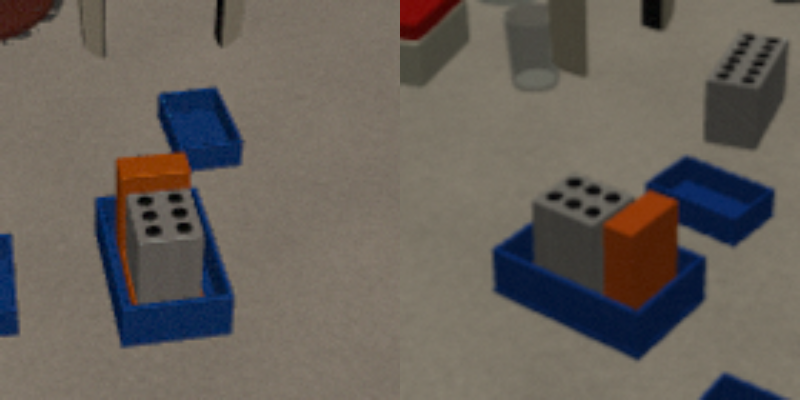

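View pics/w12.png

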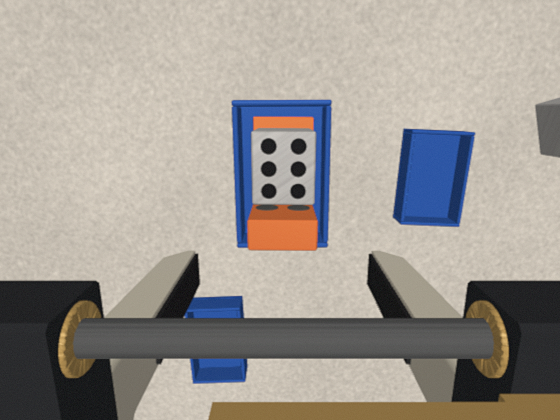

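View pics/s12.png

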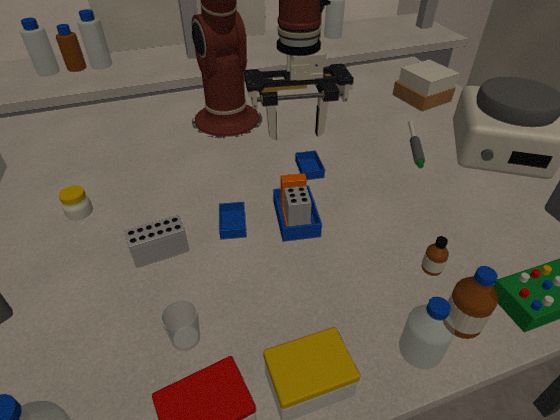

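Both parts are upright in the largest carrier, with the stand's plate at about (292,183) and the block at (297,205) in the scene view. The block stands on the foot with gaps all round. The long block is unmoved at (157,240), and the gripper is clear.

```bash
python3 -m crank '[0,0,0,0,80,0,0,0,0,80,0,0,0,0,80]'; python3 -c "
from rig import *
o=get_obs(); print(o['time'],o['contact_force'],abs(o['qd']).max()); print(close_job())"
```

```text
time: 32.38
eef_pos: [0.4796, 0.0412, 0.175]
ee_rot: [-0.452, -0.543, -0.452, 0.544]
contact_force: [0.1, -0.0, -0.6]
width: 0.08
32.375 [ 0.14749219 -0.03529432 -0.61123846] 0.0019597705533457134
the job is handed in; nothing more can be done
None
```

The stand and the six-well block are both packed upright in the largest blue carrier, and I handed the job in at 32.4 s.

- **Stand:** it went in first and I lowered it until it touched the carrier floor, at the height expected. The wrist force was 14.5 N at that touch.
- **Block:** it went onto the stand's foot and touched down at the expected height, at about 7 N. I then let go and backed the gripper away.
- **Last checks:** all three camera views show both parts upright with gaps to the carrier walls. The scene view shows the long block where it was. The gripper was clear of everything, with about 0.6 N on it and the arm still.

**What failed or disagreed:**
- **First grasp:** my first try at the stand closed on air, touching its top with under 6 N. All three cameras put the real fingertips about 30 mm behind the reported TCP. I went 28 mm lower from then on, and both grips closed at the right widths (26 and 50 mm).
- **Position estimates:** camera estimates differed by 1–3 mm, within the roughly 10 mm of clearance each side.

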